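# Roll the stop gauge to its mark

### The arm

A 6-joint arm with a two-finger parallel gripper is mounted at the origin on a cart in front of the work surface, level with it; the furniture and walls round the work are solid. World frame = base frame: x ahead of the robot, y to its left, z up, the work surface at z = 0. Lengths are in m, angles in rad, forces in N, time in s.
With the tool pointing down it reaches from about 0.375 to 0.925 m from the base axis. Payload 5.7 kg.
Tool frame: the origin (TCP) lies between the finger pads; the fingertips stand 8 mm ahead of it and the grasp point (between the pads) lies 11 mm behind it; z points along the fingers, y is the line along which they close (so a half turn about z gives the same grasp; the last joint's range is limited). The gripper opens to 88 mm and grips with 3 to 60 N. Pads are 20 mm wide; open, the fingers measure 115 mm over their backs; the gripper's body (75 mm by 178 mm) begins 61 mm behind the grasp point.
Start: joints at [1.115, 0.359, 1.51, -0, 1.272, -0.115], TCP at [0.201, 0.565, 0.231] pointing down, gripper open.
Joint ranges: [-2.97, 2.97], [-1.01, 2.36], [0.21, 2.38], [-0.96, 4.11], [0.2, 2.71], [-2.98, 2.98]. Speed limits (rad/s): [2.39, 2.39, 3.14, 3.14, 3.14, 3.14].

### API

Orientations are given as a unit quaternion [x, y, z, w].
In Python, from cell import get_obs, vision, order gives the robot as it stands.
- The arm moves only by the tool drive_tool, never from a script. Its argument "rows" is one flat list of numbers, 7 for each row, row after row: the shift along the world's x, y, z in m, then the turn, a rotation vector about the world's x, y, z in degrees, then the opening in per cent of the stroke, from 0 (shut) to 100 (fully open). In form: [x, y, z, wx, wy, wz, grip, x, y, z, wx, wy, wz, grip, ...]. A call has 1 to 12 rows; each row shifts and turns the commanded pose from where the row before left it; what a row does not reach is not made up. A row lasts 1/12 s, in which the tool goes at most 41.7 mm and 7.16 degrees, less where a joint would pass 70% of its speed; a pose out of reach is approached as far as the arm can. A call with a gripper value outside its range is refused whole. The fingers move at their own pace and stop on an object; "grip_force" is the grip in N (left out, the last holds). Time passes only in rows, so rows that do not move let the fingers close. It gives the time, the measured TCP pose, the force, the opening and the grip force at its end, in the units of the state.
- get_obs(): the state, without advancing time (a new reading comes with each control period).
- vision.snapshot(name): name is "scene" or "side" or "wrist"; returns a dict with "image" (384x512x3 uint8, red, green, blue), "vfov" (degrees; the focal length in pixels is half the picture's height over the tangent of half this angle, whatever the lens; pixels are square), "cx", "cy" (the principal point, pixels), "rvec" (rotation vector, rad) and "tvec" (3), from world to camera coordinates, as OpenCV has them. Camera axes: x right, y down, z forward; pixel columns grow to the right and rows downward; lengths in m; the calibration is good to about 2 mm. A picture is of the moment at which its call begins. There is no depth.
- order.hand_in(): hands the job in; it is judged then, once.
The state is a dict: "time_s": time; "joint_pos": joint angles; "dq": joint speeds; "joint_efforts": joint torques, N m; "eef_pos": TCP position; "eef_rot": TCP orientation; "contact_force": force on the tool from outside, world axes, zero at the start; "moment": the same for the moment, N m; "width": finger opening in m; "grip_force": force on a finger pad.
Only numpy, scipy, OpenCV 4.12 (cv2) and the standard library are available. Lean on these libraries where they do the work, as an engineer would, in place of code of your own. Each camera call takes 0.05 s, during which the arm holds its last target. There are 200 camera calls.

### The job

Set the stop gauge on the bench for the next batch: with a fingertip on top of the knurled wheel, roll its top away from the robot, in as many light strokes as it takes, so that the sliding jaw creeps forward and the gap closes until the red pointer stands on the green gauge mark. Do not run past the mark, move the jaw only by the wheel and never by pushing it, and leave the carton, the bit rack and the screwdriver where they are. Take the hand away when it is set.

Things in the scene. Friction and masses are not known exactly. Their poses are not given: they have to be found in the camera images.
- stop_gauge: the stop gauge: grey base 230 x 140 mm screwed to the bench, aluminium plate of the same size on rubber buffers above it (top at 26 mm). Origin: centre of the base's underside, on the bench. x axis: the jaw's travel, from the end nearer the robot to the fixed dark anvil at the far end; z up. Wheel at x = -10, y = -36 mm, jaw's rail at y = +30 mm, white scale at y = +59 mm of this frame
- knurled_wheel: knurled steel wheel with brass hub, 60 mm diameter, 24 mm wide, between two blue cheeks whose tops are 13 mm below the wheel's top; origin at the wheel's centre; axle along the gauge's y axis. A fingertip pressed on its top and drawn along the gauge's +x turns it by friction (about 2 N at the rim); it stays where it is left
- wheel_top (a point): topmost point of the wheel, 95 mm above the bench when not pressed; does not turn with the wheel. The plate with wheel, jaw and mark is on buffers: pressed down, it gives up to 6 mm (about 4 N at first touch, 12 N at the end of the give) and this point sinks with it; 3 to 5 mm of press grips well
- sliding_jaw: dark steel jaw 28 x 42 x 26 mm on the rail, carries the red pointer; its top is 52 mm above the bench; origin at the centre of its underside. 30 mm of rolling at the wheel's rim moves it 10 mm along the gauge's +x toward the anvil (a third of the fingertip's travel); rolled back, it goes back
- pointer (a point): middle of the tip of the red pointer (3 mm wide) of the sliding jaw, above the white scale
- gauge_mark: green mark tab on the white scale, 6 mm wide along the gauge's x axis; stays where it is; 15 to 30 mm ahead of the pointer at the start
- mark (a point): centre of the green gauge mark; the setting is right when the pointer has the same gauge-frame x as this point
- carton_mid (a point): centre of a loose white carton, 48 x 66 x 48 mm, standing left of the gauge; leave alone
- bit_rack_mid (a point): centre of the red body of a loose bit rack, 22 x 85 x 38 mm, left of the gauge, beyond the carton; leave alone
- driver_mid (a point): middle of a loose screwdriver, 216 mm long, 30 mm thick, lying right of the gauge; leave alone

How it is judged:
On the way:
1. a fingertip presses on the knurled wheel (contact force between the fingers and knurled_wheel above 1 N), for 0.1 s.
At the end, for the whole second after the job is handed in: the middle of the red pointer stands over the 6 mm wide green mark (within 3 mm of its centre along the jaw's travel), the jaw is at rest, and the carton, bit rack and screwdriver are within 15 mm of where they stood (x of pointer in the frame of mark between -0.003 and 0.003 m and linear speed of sliding_jaw below 0.003 m/s and distance of each of carton_mid, bit_rack_mid, driver_mid from where it was at the start of the episode below 0.015 m); the robot touches nothing.
It fails at once if the pointer ran past the mark (more than 6 mm beyond its centre) (x of pointer in the frame of mark above 0.006 m).
It fails at once if the jaw was pushed directly (contact force between any of the fingers, the arm and sliding_jaw above 1 N).
It fails at once if the wheel was pressed hard instead of lightly (over 45 N) (contact force between the fingers and knurled_wheel above 45 N).
It fails at once if a bystander was moved or lifted (distance of any of carton_mid, bit_rack_mid, driver_mid from where it was at the start of the episode above 0.015 m).
It also fails if it takes over 40 s, if anything falls off the work surface, if the arm or the gripper's body presses on something with over 40 N, if the wrist force passes 120 N, or if a joint passes its speed limit or range.

## Working session

There is one attempt and no reset: what is moved stays moved. The work goes in short steps, Python scripts to look and compute and a tool call to move; the robot and the scene stay as the last step left them, time stands still between calls to the robot, and variables do not carry over. Pictures are saved under pics/ and viewed, at most 10 in all, crops included, and the job is handed in when it is done.

Besides the shell and the picture viewer there is one more tool, called after "Call:" as name(argument=value, ...) on one line, values as JSON. drive_tool: Moves the arm, as the interface text tells. Its arguments: {"type":"object","properties":{"rows":{"type":"array","items":{"type":"number"}},"grip_force":{"type":"number"}},"required":["rows"]}

```bash
mkdir -p pics; cat > h.py <<'E'
import numpy as np, cv2
from cell import get_obs, vision, order
def snap(n,f=None):
    s=vision.snapshot(n)
    if f: cv2.imwrite('pics/'+f,s['image'][:,:,::-1])
    return s
def cam(s):
    f=s['image'].shape[0]/2/np.tan(np.radians(s['vfov'])/2)
    K=np.array([[f,0,s['cx']],[0,f,s['cy']],[0,0,1]])
    R=cv2.Rodrigues(np.array(s['rvec'],float))[0]; return K,R,np.array(s['tvec'],float).ravel()
def px2w(s,u,v,z):
    K,R,t=cam(s); d=R.T@np.linalg.solve(K,[u,v,1.]); c=-R.T@t
    return c+d*(z-c[2])/d[2]
def w2px(s,p):
    K,R,t=cam(s); q=K@(R@np.array(p)+t); return q[:2]/q[2]
E
python3 - <<'E'
from h import *
a=snap('scene');b=snap('side');
cv2.imwrite('pics/a.png',a['image'][:,:,::-1])
cv2.imwrite('pics/b.png',b['image'][:,:,::-1])
for s in (a,b): K,R,t=cam(s); print(-R.T@t,R[2],K[0,0])
o=get_obs();print(o['time_s'],o['eef_pos'],o['eef_rot'],o['width'])
E
```

```text
[-0.1143205  -0.66378036  0.58159179] [ 0.64355873  0.55797835 -0.52392014] 496.6115103971984
[ 0.13654867 -0.79787397  0.38563154] [ 0.44895868  0.82175708 -0.35092934] 429.07200156463637
0.1 [0.20031312 0.56495583 0.22990862] [ 1.69573315e-01  9.85517244e-01 -7.78509220e-04 -2.15771249e-04] 0.08782483662750004
```

View pics/a.png

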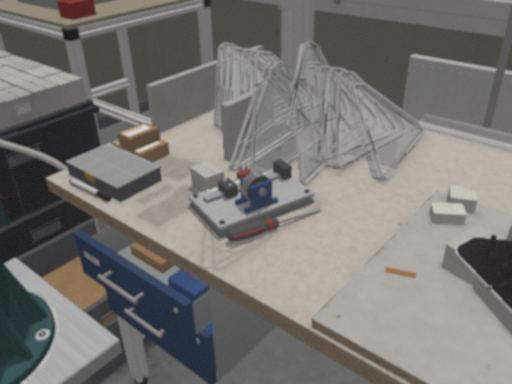

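View pics/b.png

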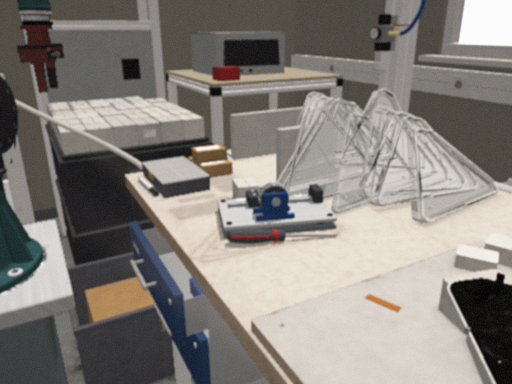

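The gauge is at about (252,198) in scene and (275,212) in side. I'll enlarge both views.

```bash
python3 - <<'E'
from h import *
a=cv2.imread('pics/a.png')[145:245,175:335];b=cv2.imread('pics/b.png')[165:250,205:345]
a=cv2.resize(a,None,fx=5,fy=5,interpolation=2)[:,:800]
cv2.imwrite('pics/c.png',a)
s=vision.snapshot('scene')
for u,v in [(190,198),(222,226),(313,194),(258,174)]: print(px2w(s,u,v,.026 if u!=258 else .095))
E
```

```text
[0.46900084 0.01566939 0.026     ]
[ 0.43660587 -0.10677381  0.026     ]
[ 0.64057937 -0.17881343  0.026     ]
[ 0.54243427 -0.11094769  0.095     ]
```

View pics/c.png

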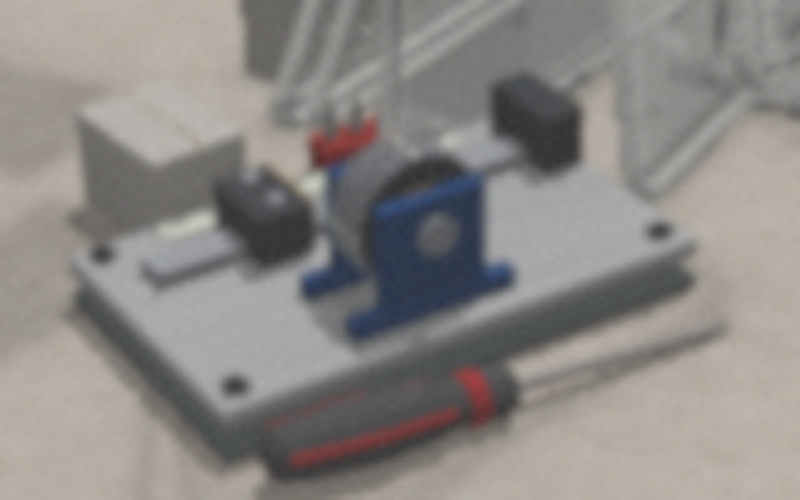

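The plate corners are at scene pixels (190,198), (219.4,227.6) and (313.6,194). The jaw is near (228,188), and the pointer is hidden behind it. I'll fit the pose, then look from the wrist camera.

```bash
python3 - <<'E'
from h import *
s=vision.snapshot('scene')
L,N,R=[px2w(s,u,v,.026) for u,v in [(190,198),(219.4,227.6),(313.6,194)]]
print(L,N,R,np.linalg.norm(L-N),np.linalg.norm(R-N)); x=R-N;y=L-N
yaw=np.arctan2(x[1],x[0]);yy=np.arctan2(-y[0],y[1]);print(np.degrees([yaw,yy]))
c=(L+R)/2;y=(115*115*0+yaw*230+yy*140)/370;Rz=np.array([[np.cos(y),-np.sin(y)],[np.sin(y),np.cos(y)]])
w=c[:2]+Rz@[-.01,-.036];print(c,np.degrees(y),w,w2px(s,[*w,.095]))
o=get_obs();from scipy.spatial.transform import Rotation as Ro
print(Ro.from_quat(o['eef_rot']).as_matrix().round(3))
q=snap('wrist');K,Rr,t=cam(q);print(-Rr.T@t-o['eef_pos'],Rr[2],K[0,0],q['cx'],q['cy'])
E
```

```text
[0.46900084 0.01566939 0.026     ] [ 0.42965434 -0.10644846  0.026     ] [ 0.64135317 -0.17980764  0.026     ] 0.12830010394249952 0.22404901516419623
[-19.11253931 -17.85899587]
[ 0.55517701 -0.08206913  0.026     ] -18.638225574904848 [ 0.53419616 -0.1129852 ] [256.13968227 175.94369755]
[[-0.942  0.334 -0.   ]
 [ 0.334  0.942 -0.001]
 [ 0.    -0.001 -1.   ]]
[-0.0646971   0.02197256  0.15415873] [ 0.2366703  -0.0861394  -0.96776401] 327.50974376707654 253.05264586944 192.71587068096466
```

Call:
drive_tool(rows=[0.0165, -0.034, 0, 0, 0, 0, 0, 0.0165, -0.034, 0, 0, 0, 0, 0, 0.0165, -0.034, 0, 0, 0, 0, 0, 0.0165, -0.034, 0, 0, 0, 0, 0, 0.0165, -0.034, 0, 0, 0, 0, 0, 0.0165, -0.034, 0, 0, 0, 0, 0, 0.0165, -0.034, 0, 0, 0, 0, 0, 0.0165, -0.034, 0, 0, 0, 0, 0, 0.0165, -0.034, 0, 0, 0, 0, 0, 0.0165, -0.034, 0, 0, 0, 0, 0], grip_force=20)

```text
time_s: 1.08
eef_pos: [0.3659, 0.2238, 0.2308]
eef_rot: [0.169, 0.986, 0.0, 0.0]
contact_force: [0.3, 0.2, -0.4]
width: 0.0245
grip_force: 0.0
```

Call:
drive_tool(rows=[0.0165, -0.034, 0, 0, 0, 0, 0, 0.0165, -0.034, 0, 0, 0, 0, 0, 0.0165, -0.034, 0, 0, 0, 0, 0, 0.0165, -0.034, 0, 0, 0, 0, 0, 0.0165, -0.034, 0, 0, 0, 0, 0, 0.0165, -0.034, 0, 0, 0, 0, 0, 0.0165, -0.034, -0.01, 0, 0, 0, 0, 0.0165, -0.034, -0.01, 0, 0, 0, 0, 0.0165, -0.034, -0.01, 0, 0, 0, 0, 0.01, -0.01, -0.01, 0, 0, 0, 0, 0, 0, 0, 0, 0, 0, 0, 0, 0, 0, 0, 0, 0, 0])

```text
time_s: 2.08
eef_pos: [0.5236, -0.0908, 0.1899]
eef_rot: [0.17, 0.985, 0.0, -0.001]
contact_force: [-0.4, 0.5, 0.3]
width: 0.0003
grip_force: 0.0
```

```bash
python3 - <<'E'
from h import *
o=get_obs();print(o['time_s'],o['eef_pos'],o['eef_rot'],o['width'],o['contact_force'])
s=snap('wrist','d0.png')
cv2.imwrite('pics/d.png',cv2.resize(s['image'][:,:,::-1],(800,600),interpolation=2))
print([w2px(s,p) for p in ([.534,-.113,.095],[.555,-.02,.03])])
E
```

```text
2.0833 [ 0.52355659 -0.09082247  0.18989606] [ 1.70409635e-01  9.85372705e-01  2.67877358e-04 -1.05641937e-03] 0.0003437344483883866 [-0.42068308  0.52433243  0.27913872]
[array([233.058407 , 218.0440343]), array([332.91356655, 185.57520956])]
```

View pics/d.png

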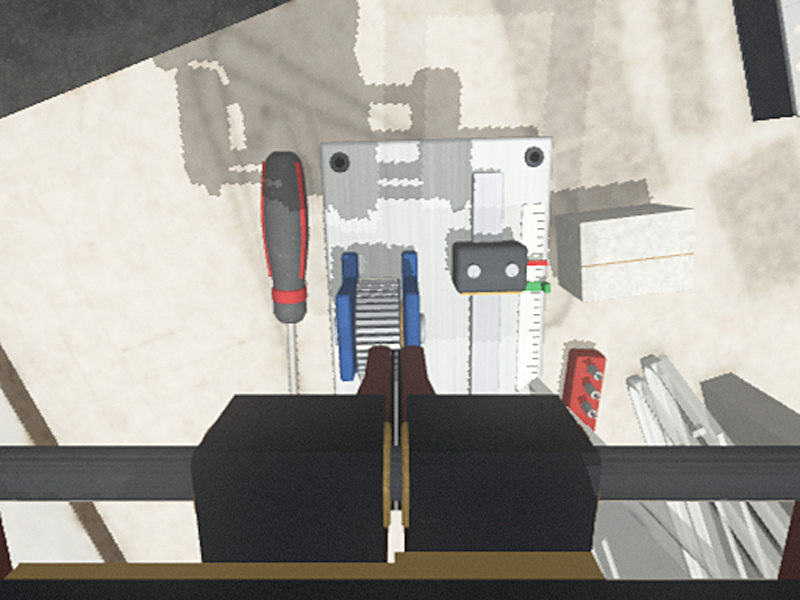

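The wrist view is sharp. In view pixels the plate's near corners are (322,143) and (552,137), the pointer is at (537,263), the green mark at (538,287), and the wheel spans columns 356–402. I'll measure these by colour.

```bash
cat >> h.py <<'E'
def gaugeframe(s,yaw,uv1=None):
    pass
def red_green(s,x0=325,x1=356,y0=140,y1=235):
    im=s['image'].astype(int)[y0:y1,x0:x1]; out=[]
    for ch,o1,o2 in ((0,1,2),(1,0,2)):
        m=(im[...,ch]-np.maximum(im[...,o1],im[...,o2]))
        m=np.where(m>50,m,0); yy,xx=np.nonzero(m)
        out.append((np.average(xx,weights=m[yy,xx])+x0,np.average(yy,weights=m[yy,xx])+y0,len(xx),xx.min()+x0,xx.max()+x0,yy.min()+y0,yy.max()+y0))
    return out
E
python3 - <<'E'
from h import *
s=vision.snapshot('wrist')
k=1.5625
A=px2w(s,322/k,143/k,.026);B=px2w(s,552/k,137/k,.026)
y=B-A;print(A,B,np.linalg.norm(y)); yaw=np.arctan2(-y[0],y[1]);print(np.degrees(yaw))
Rz=np.array([[np.cos(yaw),-np.sin(yaw)],[np.sin(yaw),np.cos(yaw)]])
c=(A+B)[:2]/2+Rz@[.115,0];print('c',c,'wheel',c+Rz@[-.01,-.036])
W1=px2w(s,357/k,310/k,.09);W2=px2w(s,401/k,310/k,.09);print('wheel y',(Rz.T@(W1[:2]-c)),(Rz.T@(W2[:2]-c)))
r,g=red_green(s,338,354,150,200);print(r,g)
for z in(.026,.03,.036):print([Rz.T@(px2w(s,q[0],q[1],z)[:2]-c) for q in(r,g)])
E
```

```text
[ 0.43000818 -0.1047203   0.026     ] [0.47260495 0.02522834 0.026     ] 0.13675208948966283
-18.14898702786061
c [ 0.56058529 -0.07556721] wheel [ 0.53986919 -0.10666131]
wheel y [-0.02896495 -0.04657416] [-0.02840384 -0.02386278]
(np.float64(343.22761554824984), np.float64(168.2780893444208), 41, np.int64(338), np.int64(349), np.int64(167), np.int64(170)) (np.float64(343.4237023836044), np.float64(183.68545333036312), 61, np.int64(338), np.int64(350), np.int64(181), np.int64(187))
[array([-0.03934819,  0.06238742]), array([-0.02374581,  0.06326814])]
[array([-0.04009721,  0.06129263]), array([-0.02469067,  0.0621623 ])]
[array([-0.04122072,  0.05965046]), array([-0.02610797,  0.06050354])]
```

Call:
drive_tool(rows=[0.0045, -0.0065, -0.03, 0, 0, 0, 0, 0.0043, -0.0069, -0.03, 0, 0, 0, 0, 0, 0, -0.018, 0, 0, 0, 0, 0, 0, 0, 0, 0, 0, 0, 0, 0, -0.004, 0, 0, 0, 0, 0, 0, -0.003, 0, 0, 0, 0, 0, 0, -0.002, 0, 0, 0, 0, 0, 0, -0.002, 0, 0, 0, 0, 0, 0, 0, 0, 0, 0, 0])

```text
time_s: 2.93
eef_pos: [0.5336, -0.1038, 0.1026]
eef_rot: [0.169, 0.986, -0.0, 0.001]
contact_force: [-0.6, 1.5, 5.1]
width: 0.001
grip_force: 2.3
```

Call:
drive_tool(rows=[0, 0, -0.002, 0, 0, 0, 0, 0, 0, -0.002, 0, 0, 0, 0, 0, 0, 0, 0, 0, 0, 0, 0.0019, -0.0006, 0, 0, 0, 0, 0, 0.0019, -0.0006, 0, 0, 0, 0, 0, 0.0019, -0.0006, 0, 0, 0, 0, 0, 0.0019, -0.0006, 0, 0, 0, 0, 0, 0.0019, -0.0006, 0, 0, 0, 0, 0, 0.0019, -0.0006, 0, 0, 0, 0, 0, 0.0019, -0.0006, 0, 0, 0, 0, 0, 0.0019, -0.0006, 0, 0, 0, 0, 0, 0, 0, 0, 0, 0, 0, 0])

```text
time_s: 3.93
eef_pos: [0.5494, -0.109, 0.0992]
eef_rot: [0.17, 0.986, -0.0, 0.001]
contact_force: [-1.1, 0.9, 8.4]
width: 0.0004
grip_force: 4.3
```

```bash
cat > m.py <<'E'
from h import *
s=snap('wrist','m.png')
yaw=np.radians(-18.15);c=np.array([.5606,-.0756])
Rz=np.array([[np.cos(yaw),-np.sin(yaw)],[np.sin(yaw),np.cos(yaw)]])
o=get_obs();print(o['time_s'],o['eef_pos'],o['contact_force'])
# box around the scale
u,v=w2px(s,[*(c+Rz@[-.032,.062]),.03]).astype(int)
b=[w2px(s,[*(c+Rz@[x,y]),.03]) for x in(-.055,-.008) for y in(.054,.07)]
b=np.array(b).astype(int);x0,y0=b.min(0);x1,y1=b.max(0)
print(x0,x1,y0,y1)
r,g=red_green(s,x0,x1,y0,y1);print([np.round(q,1) for q in(r,g)])
for z in(.026,.03,.036):
  P=[Rz.T@(px2w(s,q[0],q[1],z)[:2]-c) for q in(r,g)];print(z,P,P[0][0]-P[1][0])
E
python3 m.py
```

```text
3.9833 [ 0.54937849 -0.10897512  0.0992368 ] [-0.71636431  0.76801562  8.75506796]
381 410 124 192
[array([394.7, 154.3,  76. , 387. , 402. , 152. , 156. ]), array([394.4, 168.2, 104. , 387. , 404. , 164. , 173. ])]
0.026 [array([-0.03438871,  0.06291953]), array([-0.02458081,  0.06356678])] -0.00980790330532209
0.03 [array([-0.03499779,  0.06120112]), array([-0.02536257,  0.06183697])] -0.009635219139704061
0.036 [array([-0.0359114,  0.0586235]), array([-0.02653521,  0.05924226])] -0.009376192891277006
```

Call:
drive_tool(rows=[0, 0, 0.015, 0, 0, 0, 0, -0.0152, 0.005, 0, 0, 0, 0, 0, 0, 0, -0.009, 0, 0, 0, 0, 0, 0, -0.003, 0, 0, 0, 0, 0, 0, -0.003, 0, 0, 0, 0, 0, 0, 0, 0, 0, 0, 0])

```text
time_s: 4.48
eef_pos: [0.5333, -0.1039, 0.0974]
eef_rot: [0.17, 0.986, 0.0, 0.0]
contact_force: [-1.6, 1.3, 11.9]
width: 0.0005
grip_force: 5.5
```

Call:
drive_tool(rows=[0.0019, -0.0006, 0, 0, 0, 0, 0, 0.0019, -0.0006, 0, 0, 0, 0, 0, 0.0019, -0.0006, 0, 0, 0, 0, 0, 0.0019, -0.0006, 0, 0, 0, 0, 0, 0.0019, -0.0006, 0, 0, 0, 0, 0, 0.0019, -0.0006, 0, 0, 0, 0, 0, 0.0019, -0.0006, 0, 0, 0, 0, 0, 0.0019, -0.0006, 0, 0, 0, 0, 0, 0, 0, 0, 0, 0, 0, 0])

```text
time_s: 5.23
eef_pos: [0.5496, -0.1092, 0.098]
eef_rot: [0.17, 0.986, -0.0, 0.001]
contact_force: [-1.0, 0.7, 10.3]
width: 0.0003
grip_force: 5.0
```

```bash
python3 m.py; python3 -c "
import cv2
a=cv2.imread('pics/m.png')[110:210,340:440];cv2.imwrite('pics/e.png',cv2.resize(a,(600,600),interpolation=0))"
```

```text
5.2833 [ 0.54955006 -0.10912712  0.09804066] [ 4.88033780e-03 -2.06837077e-01  9.90020491e+00]
382 411 123 192
[array([394. , 162.7,  70. , 387. , 401. , 161. , 165. ]), array([395.2, 168.9,  83. , 387. , 404. , 166. , 172. ])]
0.026 [array([-0.02853758,  0.06227588]), array([-0.0241698 ,  0.06347817])] -0.004367782557444806
0.03 [array([-0.02924667,  0.06055925]), array([-0.02495618,  0.06174027])] -0.0042904912022729315
0.036 [array([-0.0303103,  0.0579843]), array([-0.02613575,  0.05913341])] -0.004174554169515274
```

View pics/e.png

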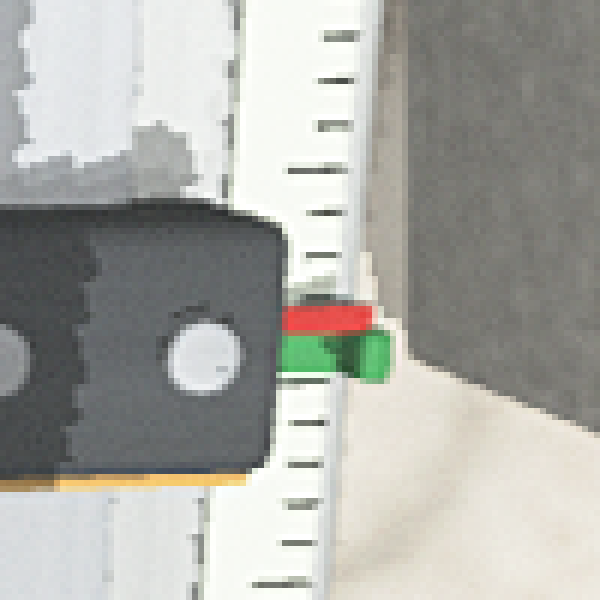

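The pointer is now about 4.3 mm short of the mark (red at crop (325,318), green at (335,352)). I'll make one shorter stroke of about 12 mm.

Call:
drive_tool(rows=[0, 0, 0.015, 0, 0, 0, 0, -0.0152, 0.005, 0, 0, 0, 0, 0, 0, 0, -0.009, 0, 0, 0, 0, 0, 0, -0.003, 0, 0, 0, 0, 0, 0, -0.002, 0, 0, 0, 0, 0, 0, 0, 0, 0, 0, 0])

```text
time_s: 5.78
eef_pos: [0.5332, -0.1036, 0.0978]
eef_rot: [0.17, 0.986, 0.0, -0.0]
contact_force: [-2.1, 0.4, 10.2]
width: 0.0005
grip_force: 5.3
```

Call:
drive_tool(rows=[0.0019, -0.0006, 0, 0, 0, 0, 0, 0.0019, -0.0006, 0, 0, 0, 0, 0, 0.0019, -0.0006, 0, 0, 0, 0, 0, 0.0019, -0.0006, 0, 0, 0, 0, 0, 0.0019, -0.0006, 0, 0, 0, 0, 0, 0.0019, -0.0006, 0, 0, 0, 0, 0, 0, 0, 0, 0, 0, 0, 0, 0, 0, 0.015, 0, 0, 0, 0, 0, 0, 0.02, 0, 0, 0, 0, 0, 0, 0.02, 0, 0, 0, 0, 0, 0, 0.02, 0, 0, 0, 0, 0, 0, 0, 0, 0, 0, 0])

```text
time_s: 6.78
eef_pos: [0.5469, -0.108, 0.1757]
eef_rot: [0.17, 0.986, -0.0, 0.002]
contact_force: [0.6, -0.2, 0.0]
width: 0.0007
grip_force: 0.0
```

```bash
python3 m.py; python3 -c "
import cv2
a=cv2.imread('pics/m.png')[130:230,300:400];cv2.imwrite('pics/f.png',cv2.resize(a,(600,600),interpolation=0))"
```

```text
6.8333 [ 0.54596784 -0.1077404   0.17404272] [-0.02011867 -0.3411383  -0.71492289]
349 370 122 174
[array([357.9, 157. ,  33. , 353. , 363. , 156. , 158. ]), array([362.5, 155.9,  36. , 353. , 368. , 153. , 159. ])]
0.026 [array([-0.02346091,  0.06176287]), array([-0.02446077,  0.06597368])] 0.0009998600779036922
0.03 [array([-0.02410028,  0.06049387]), array([-0.02508697,  0.06464918])] 0.0009866821580859185
0.036 [array([-0.02505935,  0.05859037]), array([-0.02602626,  0.06266243])] 0.0009669152783590949
```

View pics/f.png

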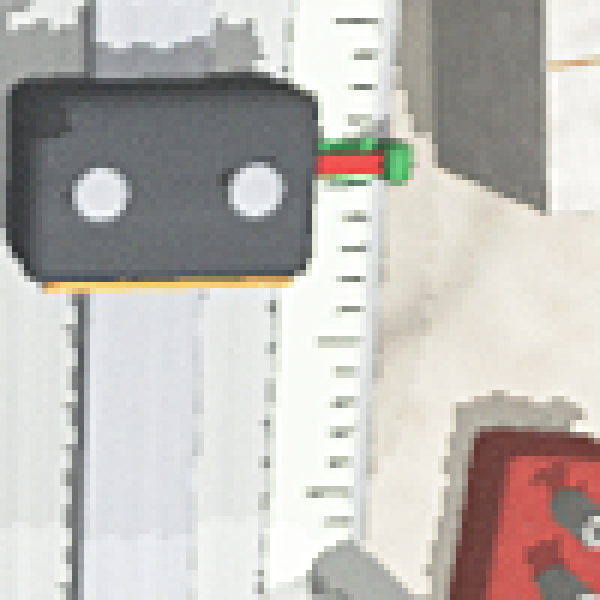

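The red pointer (y≈163) is centred in the green tab (y≈140–185), and the hand is clear at z = 0.175 m.

```bash
python3 -c "
from cell import order;print(order.hand_in())"
```

```text
the job is handed in; nothing more can be done
None
```

The stop gauge is set and handed in: three light wheel strokes brought the red pointer to about 1 mm or less from the green mark's centre in the last wrist picture. The highest force I read was about 12 N, the hand is clear of the gauge, and the hand-in gave no verdict.

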